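# Lock the cover of the parts case with its quarter-turn cam

### The arm

A 7-joint arm with a two-finger parallel gripper is mounted at the origin on a cart in front of the work surface, level with it; the furniture and walls round the work are solid. World frame = base frame: x ahead of the robot, y to its left, z up, the work surface at z = 0. Lengths are in m, angles in rad, forces in N, time in s.
With the tool pointing down it reaches from about 0.425 to 0.925 m from the base axis. Payload 6.8 kg.
Tool frame: the origin (TCP) lies at the very end of the fingers, on their centre line; the grasp point (between the pads) lies 19 mm behind it (hold_point_z is the distance from the TCP to the grasp point, in m); z points along the fingers, y is the direction in which the jaws open and shut (so a half turn about z gives the same grasp; the last joint's range is limited). The gripper opens to 85 mm and grips with 20 to 120 N. Pads are 22 mm wide; open, the fingers measure 114 mm over their backs; the gripper's body (76 mm by 85 mm) begins 54 mm behind the grasp point. The pads swing forward as they close: fully open they stand 13 mm farther back than shut.
Start: joints at [-1.272, 0.477, 0.022, 1.555, -0.011, 1.109, -0.083], TCP at [0.267, 0.62, 0.231] pointing down, gripper open.
Joint ranges: [-2.96, 2.96], [-0.34, 2.1], [-1.41, 1.46], [0.24, 2.44], [-1.37, 4.51], [0.17, 1.92], [-2.96, 2.96]. Speed limits (rad/s): [2.39, 2.39, 3.14, 3.14, 3.14, 3.14, 3.14].

### API

Orientations are given as a unit quaternion [w, x, y, z].
In Python, from station import get_obs, read_camera, calibration, hand_in, regions_of, hold_point_z gives the robot as it stands.
- The arm moves only by the tool send_rows, never from a script. Its argument "motion" is text: rows parted by semicolons, each of 7 numbers parted by spaces: the shift along the world's x, y, z in cm, then the turn, a rotation vector about the world's x, y, z in degrees, then the closure, from 0 (fully open) to 1 (shut). In form: dx dy dz rx ry rz fingers; .... A call has 1 to 20 rows; each row shifts and turns the pose as measured when the row begins; what a row does not reach is not made up. A row lasts 1/12 s, in which the tool goes at most 41.7 mm and 7.16 degrees, less where a joint would pass 70% of its speed; a pose out of reach is approached as far as the arm can. A call is refused whole if a number of a shift passes 4.17 or a number of a turn 7.16, either way. A call with a gripper value outside its range is refused whole. The fingers move at their own pace and stop on an object; "newtons" is the grip in N (left out, the last holds). Time passes only in rows, so rows that do not move let the fingers close. It gives the time, the measured TCP pose, the force and the opening at its end, in the units of the state.
- get_obs(): the state, without advancing time (a new reading comes with each control period).
- read_camera(name): name is "scene" or "top" or "wrist"; returns the picture (400x640x3 uint8, red, green, blue); there is no depth.
- calibration(name): a dict with "mtx" (3x3 intrinsics, pixels), "k1" (the pictures are not rectified: a ray, as slopes to the right and down, at radius r is drawn at 1 + k1 r^2 times it, then the intrinsics apply), "R" (3x3) and "t" (3): a world point X has camera coordinates R X + t; the wrist camera has in their place "hand_eye" (4x4, takes a point from camera to tool coordinates, whose origin is the TCP and whose axes are the flange's). Camera axes: x right, y down, z forward; pixel columns grow to the right and rows downward; lengths in m; the calibration is good to about 2 mm. A picture is of the moment at which its call begins: read the wrist's pose just before it. calibration takes no time and is no camera call.
- hand_in(): hands the job in, once; it reports no verdict.
Trained networks look in the newest picture that a camera, given by its name, has taken for a name from the list of things; names that differ only in an ending like _2 or _b are one class to them, and where a whole thing is asked for, a point or a joint stands for the part that bears it (a point fixed in the world has none). Each returns a list of dicts, best first, with "conf" (0 to 1); they miss things now and then, are a little off and sometimes report something else, mostly with a low value. They report only what shows in the picture. A call takes as long as a camera call.
- regions_of(thing, camera): "region" (400x640 bool, what is visible of it) and "point" ([column, row] in pixels, amid what is visible of it).
The state is a dict: "t": time; "q": joint angles; "joint_vel": joint speeds; "joint_torque": joint torques, N m; "eef_pos": TCP position; "tool_rot": TCP orientation; "contact_force": force on the tool from outside, world axes, zero at the start; "torque": the same for the moment, N m; "gripper_width": opening from 0.0 (shut) to 1.0 (fully open).
Only numpy, scipy, OpenCV 4.12 (cv2) and the standard library are available. Lean on these libraries where they do the work, as an engineer would, in place of code of your own. Each camera call takes 0.05 s, during which the arm holds its last target.

### The job

The cover of the flat parts case stands proud on its springs. Lock it with the wing knob in the middle: press the knob down and turn it clockwise until the hidden cross bar finds its slot and drops through, then go on a quarter turn to the firm stop, so that the cam draws the cover fully down and it stays down when you let go. Leave the stapler, the phone and the marker beside the case where they are.

Things in the scene. Friction and masses are not known exactly. Their poses are not given: they have to be found in the camera images.
- case: grey open tray, 150 (its x) x 200 (its y) x 45 mm high, fixed to the table, placed and turned differently each time; four steel guide posts with round heads near its corners, 58 mm in x and 83 mm in y from the centre, tops 73 mm above the table. Origin: centre of its underside, on the table; z up
- cover (a joint): aluminium cover plate, 154 x 204 x 8 mm, sliding straight down on the posts. Metres: 0 = proud on its springs (underside 60 mm above the table, 15 mm above the rim), 0.015 = on the rim. Springs push it up with 2 N at the top, about 11 N at the bottom; unlocked it springs back. Fully locked it stays at about 0.0145
- cover_top (a point): middle of the cover's top face, under the knob. The cam draws the cover down between about 0.5 and 1.45 rad past the slot; the firm stop comes at about 1.57 rad past the slot. A cover pressed 11 to 15 mm down by hand, but not turned to the stop, is not locked
- knob (a joint): turn of the knob in rad, growing clockwise seen from above; at 0 the wing lies along the case's x. Starts between 0 and 0.3; range 0 to 3.1; stays where it is left; turning takes under 0.5 N m until the stop. The whole turn is more than most wrists make in one grasp: once the bar is caught under the cam plate the knob may be let go and grasped afresh
- knob_grip (a point): middle of the knob's black upright wing, 41 mm above the cover's underside (33 mm above its top face); x along the wing, z up. The wing is 70 mm long, 14 mm thick and 32 mm high, from 22 mm below to 10 mm above this point; a steel collar, 32 mm across, up to 21 mm below this point, carries it. Grip the wing across its thickness
- cross_bar (a point): hidden: middle of the knob's steel cross bar, 46 mm long, 6 mm thick, parallel to the wing, 16 mm under the cover's underside. It meets the sprung cam plate when the cover is 1 mm down. Lying across the slot it pushes the plate down (5 N plus 0.5 N per mm, added to the cover's springs; about 14 N at 7 mm). In line with the slot, the plate jumps up round it and this force vanishes
- cam_seat (a point): hidden: centre of the cam plate's top, on the knob's axis; this point's axes are the case's and do not show the slot. The straight slot, alike after a half turn, lies somewhere between knob values 0.6 and 1.1, always clockwise of the start. In the slot the bar turns on only with the cover pressed 11 mm or more down, and only clockwise. From 0.4 rad past the slot the plate holds it
- stapler: stapler, 34 x 136 x 50 mm, lying beside the case on its +y side; origin at the centre of its underside; leave it alone
- phone: phone, 138 x 69 x 8 mm, lying beside the case on its -y side; origin at the centre of its underside; leave it alone
- marker: black-capped white marker pen, 16 x 123 x 17 mm, lying behind the case on its +x side; origin at the centre of its underside; leave it alone

How it is judged:
By the outcome, as a careful person would: the job done as asked, in the order asked, and still so for the second after the job is handed in, with the robot touching nothing.
It also fails if it takes over 56 s, if anything falls off the work surface, if the arm or the gripper's body presses on something with over 40 N, if the wrist force passes 120 N, or if a joint passes its speed limit or range.

## Working session

There is one attempt and no reset: what is moved stays moved. The work goes in short steps, Python scripts to look and compute and a tool call to move; the robot and the scene stay as the last step left them, time stands still between calls to the robot, and variables do not carry over. Pictures are saved under pics/ and viewed, and the job is handed in when it is done.

Besides the shell and the picture viewer there is one more tool, called after ">>>" by a JSON object that holds its "api" and its "payload", one argument or row to a line. send_rows: Moves the arm, as the interface text tells. Its arguments: {"type":"object","properties":{"motion":{"type":"string"},"newtons":{"type":"number"}},"required":["motion"]}

```bash
ls; mkdir -p pics; python3 - <<'E'
from station import *
import cv2
o=get_obs()
for k in o: print(k,o[k])
print(hold_point_z if not callable(hold_point_z) else hold_point_z())
for n in ("scene","top"):
    im=read_camera(n); cv2.imwrite(f"pics/{n}0.png",im[:,:,::-1])
    c=calibration(n); print(n,c)
print(calibration("wrist"))
E
```

```text
pics
t 0.0
q [-1.272094    0.47778477  0.02230076  1.5564758  -0.01149639  1.10930031
 -0.08307266]
joint_vel [ 0.00097901  0.00038967 -0.00140143  0.00034688  0.00137441  0.00027526
  0.00227163]
joint_torque [ 1.19664503e-03 -5.96454120e+01  1.60864245e+00 -2.81201506e+01
  1.26033343e-02  9.27218614e-03 -3.99417024e-05]
eef_pos [0.26683406 0.61935971 0.23032496]
tool_rot [-1.25674543e-04  2.01959866e-01  9.79393366e-01 -9.11720730e-04]
contact_force [ 0.62605199 -0.20708166 -0.00212007]
torque [-0.0138034   0.01314245 -0.02371869]
gripper_width 0.9972291688019163
0.0187
scene {'mtx': array([[478.39861205,   0.        , 321.26500859],
       [  0.        , 478.39861205, 201.65864002],
       [  0.        ,   0.        ,   1.        ]]), 'k1': -0.009475211333289064, 'R': array([[ 0.81422552, -0.58054115,  0.00296138],
       [-0.44400307, -0.62599719, -0.64108408],
       [ 0.3740295 ,  0.52067216, -0.76746494]]), 't': array([-0.45865159,  0.32714835,  1.09404197])}
top {'mtx': array([[375.53979285,   0.        , 320.34925371],
       [  0.        , 375.53979285, 201.46087358],
       [  0.        ,   0.        ,   1.        ]]), 'k1': -0.029673184011489245, 'R': array([[-0.00242091, -0.99998776, -0.00431421],
       [-0.9909389 ,  0.00297832, -0.13428038],
       [ 0.13429159,  0.00395004, -0.99093399]]), 't': array([0.04373563, 0.56588981, 0.86246006])}
{'mtx': array([[304.57892946,   0.        , 314.90165907],
       [  0.        , 304.57892946, 195.41689031],
       [  0.        ,   0.        ,   1.        ]]), 'k1': 8.06454847733057e-05, 'hand_eye': array([[ 1.07673813e-05, -9.56157426e-01, -2.92853166e-01,
         7.46288248e-02],
       [ 9.99999980e-01,  6.87428737e-05, -1.87676400e-04,
        -1.45197757e-04],
       [ 1.99579752e-04, -2.92853158e-01,  9.56157407e-01,
        -1.42883589e-01],
       [ 0.00000000e+00,  0.00000000e+00,  0.00000000e+00,
         1.00000000e+00]])}
```

View pics/scene0.png

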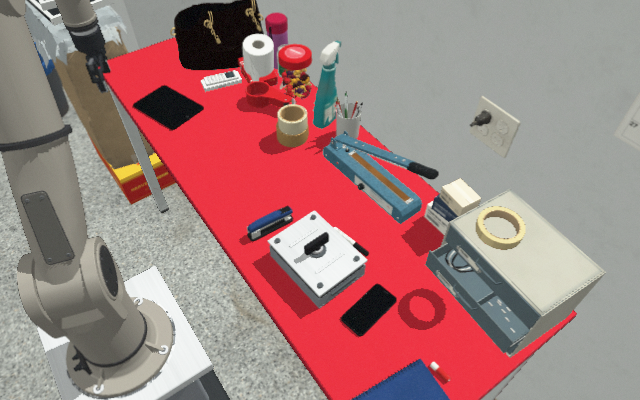

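View pics/top0.png

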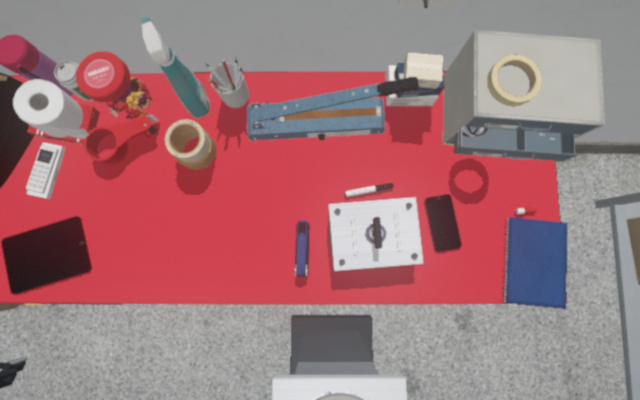

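The case is at about (377,235) in the top view, with its knob wing roughly along x, and the four posts are visible.

```bash
cat > h.py <<'E'
from station import *
import cv2, numpy as np
def ray(cal,uv,pose=None):
    m=cal["mtx"];d=np.array([(uv[0]-m[0,2])/m[0,0],(uv[1]-m[1,2])/m[1,1]])
    s=d.copy()
    for _ in range(10): s=d/(1+cal["k1"]*(s@s))
    r=np.array([s[0],s[1],1.])
    if pose is None:
        R=cal["R"];return -R.T@cal["t"],R.T@r
    p,Rt=pose;H=cal["hand_eye"]
    return p+Rt@H[:3,3],Rt@H[:3,:3]@r
def onz(cal,uv,z,pose=None):
    c,r=ray(cal,uv,pose);return c+r*(z-c[2])/r[2]
def pose():
    o=get_obs();w,x,y,z=o["tool_rot"]
    from scipy.spatial.transform import Rotation as Ro
    return np.array(o["eef_pos"]),Ro.from_quat([x,y,z,w]).as_matrix()
E
python3 - <<'E'
from h import *
for n in("top","scene"):
    im=read_camera(n);c=calibration(n)
    for th in("cover","knob","stapler","phone","marker","case"):
        for r in regions_of(th,n)[:2]:
            m=r["region"];z={"cover":.068,"knob":.1,"case":.04}.get(th,.02)
            print(n,th,round(r["conf"],2),np.round(r["point"],1),m.sum(),onz(c,r["point"],z).round(3))
            if th in("cover","knob") and m.sum()>20:
                ys,xs=np.nonzero(m);b=cv2.boxPoints(cv2.minAreaRect(np.c_[xs,ys].astype(np.float32)))
                print([onz(c,p,z).round(3)[:2].tolist() for p in b])
    x0,y0=(310,180) if n=="top" else (230,190)
    cv2.imwrite(f"pics/{n}_z.png",cv2.resize(im[y0:y0+120,x0:x0+150,::-1],None,fx=5,fy=5,interpolation=cv2.INTER_CUBIC))
E
```

```text
top cover 0.95 [375.2 233.9] 5899 [ 0.487 -0.083  0.068]
[[0.558, 0.026], [0.574, -0.184], [0.417, -0.19], [0.402, 0.014]]
top knob 0.88 [377.2 233.6] 286 [ 0.486 -0.083  0.1  ]
[[0.517, -0.058], [0.524, -0.089], [0.458, -0.101], [0.451, -0.071]]
top stapler 0.7 [302.7 251. ] 775 [0.448 0.085 0.02 ]
top phone 0.67 [441.3 220.6] 1546 [ 0.521 -0.252  0.02 ]
top marker 0.83 [369.9 188.3] 290 [ 0.601 -0.08   0.02 ]
top case 0.97 [373.1 231.2] 6090 [ 0.494 -0.083  0.04 ]
scene cover 0.58 [317.1 249.4] 4142 [ 0.491 -0.084  0.068]
[[0.404, 0.007], [0.57, 0.051], [0.57, -0.178], [0.418, -0.205]]
scene knob 0.81 [318.9 246.1] 280 [ 0.487 -0.096  0.1  ]
[[0.453, -0.074], [0.524, -0.072], [0.518, -0.11], [0.448, -0.111]]
scene stapler 0.92 [269.9 223.4] 856 [0.454 0.086 0.02 ]
scene phone 0.63 [370.  310.2] 1544 [ 0.512 -0.27   0.02 ]
scene marker 0.75 [356.4 246.3] 139 [ 0.599 -0.108  0.02 ]
scene case 0.57 [316.3 255.6] 5468 [ 0.489 -0.082  0.04 ]
```

View pics/top_z.png

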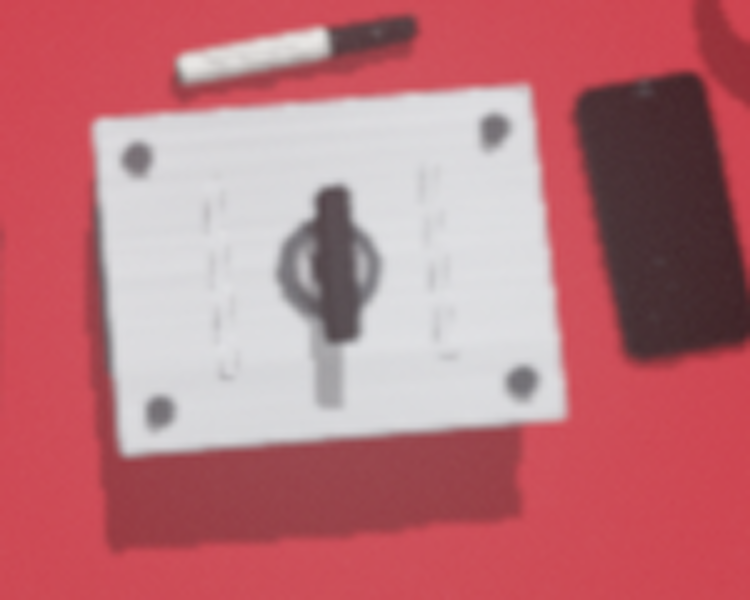

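View pics/scene_z.png

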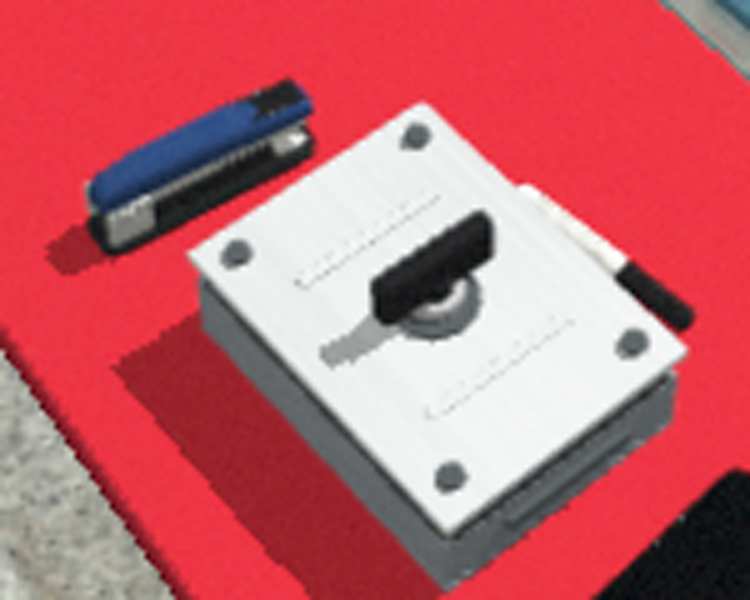

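```bash
python3 - <<'E'
from h import *
P={"top":[(137,158),(494,130),(160,411),(521,382)],"scene":[(415,136),(632,343),(235,254),(450,477)]}
off={"top":(310,180),"scene":(230,190)}
K={"top":[(332,188),(343,338)],"scene":[(485,217),(380,283)]}
L=np.array([(58,83),(58,-83),(-58,83),(-58,-83)])/1e3
for n in P:
    c=calibration(n);f=lambda p:((p[0]+.5)/5-.5+off[n][0],(p[1]+.5)/5-.5+off[n][1])
    W=np.array([onz(c,f(p),.072)[:2] for p in P[n]])
    ctr=W.mean(0);A=(L.T@(W-ctr)); yaw=np.arctan2(A[0,1]-A[1,0],A[0,0]+A[1,1])
    print(n,W.round(4).tolist(),ctr.round(4),np.degrees(yaw))
    k=np.array([onz(c,f(p),.111)[:2] for p in K[n]]);d=k[0]-k[1]
    print(k.round(4),k.mean(0).round(4),np.linalg.norm(d),np.degrees(np.arctan2(d[1],d[0])))
E
```

```text
top [[0.5387, 0.0038], [0.5512, -0.1609], [0.4237, -0.0056], [0.4361, -0.1694]] [ 0.4874 -0.083 ] 4.369977042811061
[[ 0.521  -0.0799]
 [ 0.4557 -0.0833]] [ 0.4883 -0.0816] 0.06538273074971758 2.948535406425968
scene [[0.5384, 0.0042], [0.5514, -0.1615], [0.4224, -0.0052], [0.4366, -0.1707]] [ 0.4872 -0.0833] 4.671838473513408
[[ 0.5205 -0.0818]
 [ 0.4571 -0.0843]] [ 0.4888 -0.083 ] 0.06342816538484182 2.2676880617248845
```

>>> {"api": "send_rows", "payload": {
  "motion": "2 -3 0 0 0 1.5 0;2 -3 0 0 0 1.5 0;2 -3 0 0 0 1.5 0;2 -3 0 0 0 1.5 0;2 -3 0 0 0 1.5 0;2 -3 0 0 0 1.5 0;1 -3.5 0 0 0 1.5 0;1 -3.5 0 0 0 1.5 0;1 -3.5 0 0 0 1.5 0;1 -3.5 0 0 0 1.5 0;1 -3.5 0 0 0 1.5 0;1 -3.5 0 0 0 1.5 0;1 -3.5 0 0 0 1.5 0;1 -3.5 0 0 0 1.5 0;0.5 -3.5 0 0 0 1.5 0;0.5 -3.5 0 0 0 1.5 0;0 -3 0 0 0 1 0",
  "newtons": 90
}}

```text
t: 2.22
eef_pos: [0.4775, 0.0419, 0.2341]
tool_rot: [0.001, -0.033, 0.999, 0.005]
contact_force: [1.3, 1.1, 0.6]
gripper_width: 0.998
```

```bash
python3 - <<'E'
from h import *
o=get_obs();print(o["t"],o["q"],o["eef_pos"],o["contact_force"]);p,R=pose();print(R.round(3))
E
```

```text
2.2167 [-0.41839095  0.14467773  0.22948598  2.02079173 -0.0500996   0.97624848
  1.4733717 ] [0.47748322 0.04186321 0.2341209 ] [1.25949407 1.06576974 0.60518222]
[[-0.998 -0.066  0.002]
 [-0.066  0.998  0.009]
 [-0.003  0.009 -1.   ]]
```

>>> {"api": "send_rows", "payload": {
  "motion": "0.4 -3 -0.4 0 0 0 0;0.3 -3 -0.8 0 0 0 0;0.3 -3 -0.8 0 0 0 0;0.2 -3 -0.8 -0.5 0 -0.8 0;0 -1 -0.5 0 0 0 0;0 0 0 0 0 0 0"
}}

```text
t: 2.72
eef_pos: [0.4897, -0.1031, 0.2028]
tool_rot: [0.005, -0.021, 1.0, -0.001]
contact_force: [-0.8, 0.7, -0.1]
gripper_width: 1.001
```

```bash
python3 - <<'E'
from h import *
p,R=pose();im=read_camera("wrist");print(p,R.round(3).tolist())
cv2.imwrite("pics/w1.png",im[:,:,::-1])
np.savez("w1.npz",p=p,R=R)
for r in regions_of("knob","wrist")[:1]:
    m=r["region"];print(r["conf"],r["point"],m.sum())
E
```

```text
[ 0.48967736 -0.10314658  0.20277298] [[-0.999, -0.041, 0.01], [-0.041, 0.999, -0.001], [-0.01, -0.002, -1.0]]
0.91 [339.4, 188.8] 1867
```

View pics/w1.png

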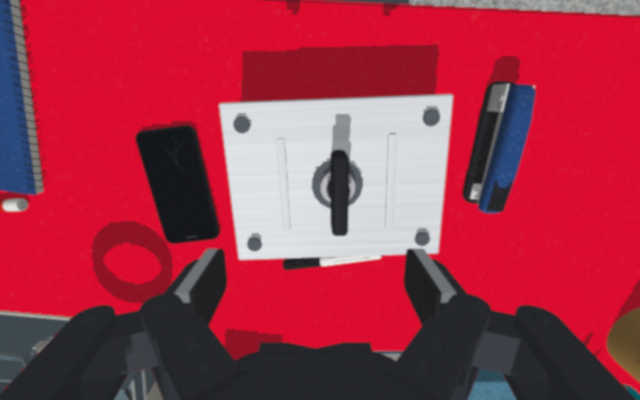

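The wrist view shows posts near (242,123), (431,116), (254,242) and (422,237), with the wing from about (340,152) to (340,235).

```bash
python3 - <<'E'
from h import *
d=np.load("w1.npz");ps=(d["p"],d["R"]);c=calibration("wrist")
# image up = toward robot(-x); left=-y
L=np.array([(-58,-83),(-58,83),(58,-83),(58,83)])/1e3
W=np.array([onz(c,p,.073,ps)[:2] for p in [(242,123),(431,116),(254,242),(422,237)]])
ctr=W.mean(0);A=L.T@(W-ctr);print(W.round(4).tolist(),ctr.round(4),np.degrees(np.arctan2(A[0,1]-A[1,0],A[0,0]+A[1,1])))
for z in(.111,.101):
  k=np.array([onz(c,p,z,ps)[:2] for p in [(341,152),(340,234)]]);e=k[1]-k[0];print(z,k.round(4).tolist(),k.mean(0).round(4),np.linalg.norm(e),np.degrees(np.arctan2(e[1],e[0])))
im=cv2.imread("pics/w1.png")[90:270,200:470];cv2.imwrite("pics/w1z.png",cv2.resize(im,None,fx=2.9,fy=2.9,interpolation=cv2.INTER_CUBIC))
E
```

```text
[[0.4363, -0.1694], [0.4236, -0.0059], [0.5503, -0.1611], [0.538, 0.0032]] [ 0.487  -0.0833] 4.35156088501501
0.111 [[0.4518, -0.0849], [0.5208, -0.0812]] [ 0.4863 -0.083 ] 0.06906496469310235 3.1381452807106136
0.101 [[0.4534, -0.084], [0.5253, -0.0801]] [ 0.4894 -0.0821] 0.07201722052779491 3.138145280710621
```

View pics/w1z.png

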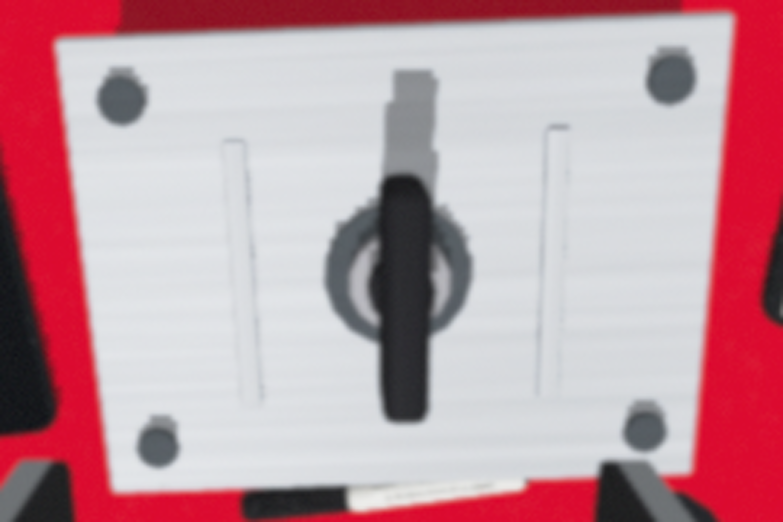

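>>> {"api": "send_rows", "payload": {
  "motion": "-0.2 1.2 -1 0 0.5 0.6 0;-0.1 0.8 -1.5 0 0 0 0;0 0 -2 0 0 0 0;0 0 -2 0 0 0 0;0 0 -1.5 0 0 0 0;0 0 -0.5 0 0 0 0;0 0 0 0 0 0 0"
}}

```text
t: 3.4
eef_pos: [0.4891, -0.0615, 0.1156]
tool_rot: [0.003, -0.039, 0.999, 0.004]
contact_force: [-0.6, -0.9, 0.2]
gripper_width: 0.999
```

```bash
python3 - <<'E'
from h import *
p,R=pose();print(p,R.round(4).tolist());print(get_obs()["q"],get_obs()["contact_force"])
E
```

```text
[ 0.48911515 -0.06154129  0.11558747] [[-0.9969, -0.0783, 0.0051], [-0.0782, 0.9969, 0.0072], [-0.0056, 0.0068, -1.0]]
[-0.22689031  0.34065354  0.27641645  2.10672416 -0.15225986  0.70708738
  1.79915936] [-0.60499026 -0.88461573  0.18060823]
```

>>> {"api": "send_rows", "payload": {
  "motion": "0 -0.8 0 -0.2 0.2 -0.7 0;0 0 0 0 0 0 0;0 0 0 0 0 0 0;0 0 0 0 0 0 0"
}}

```text
t: 3.73
eef_pos: [0.4905, -0.0671, 0.1175]
tool_rot: [0.002, -0.035, 0.999, 0.002]
contact_force: [0.3, -1.1, -0.3]
gripper_width: 1.0
```

```bash
python3 - <<'E'
from h import *
p,R=pose();print(p,R.round(4).tolist());print(get_obs()["joint_vel"],get_obs()["contact_force"])
E
```

```text
[ 0.49054298 -0.06707963  0.11747566] [[-0.9976, -0.0696, 0.0036], [-0.0696, 0.9976, 0.0046], [-0.0039, 0.0043, -1.0]]
[-3.95054743e-03 -1.12656160e-02 -7.11983544e-04 -9.28115790e-03
  4.54329689e-05  7.37171624e-03 -4.54794985e-03] [ 0.34148347 -1.08103988 -0.29326356]
```

>>> {"api": "send_rows", "payload": {
  "motion": "-0.3 -1 0 -0.3 0.2 -1 0;0 -0.8 0 0 0 0 0;0 0 0 0 0 0 0;0 0 0 0 0 0 0;0 0 0 0 0 0 0"
}}

```text
t: 4.15
eef_pos: [0.4884, -0.0884, 0.1195]
tool_rot: [0.002, -0.024, 1.0, -0.001]
contact_force: [0.1, 0.4, 0.1]
gripper_width: 1.003
```

```bash
python3 - <<'E'
from h import *
p,R=pose();print(p,R.round(4).tolist());print(get_obs()["joint_vel"],get_obs()["contact_force"])
E
```

```text
[ 0.48837568 -0.08844901  0.11953092] [[-0.9989, -0.0477, 0.0038], [-0.0477, 0.9989, -0.0015], [-0.0038, -0.0017, -1.0]]
[ 0.00668615 -0.00123558  0.00293709 -0.00051098 -0.00098594  0.00283418
  0.00151967] [0.06597839 0.36130349 0.06192474]
```

>>> {"api": "send_rows", "payload": {
  "motion": "-0.1 0.6 0 0 0.2 0.2 0;0 0 -1 0 0 0 0;0 0 -1 0 0 0 0;0 0 -0.5 0 0 0 0;0 0 0 0 0 0 0;0 0 0 0 0 0 0"
}}

```text
t: 4.65
eef_pos: [0.4867, -0.0808, 0.091]
tool_rot: [-0.001, -0.026, 1.0, -0.0]
contact_force: [-0.2, 0.1, -0.8]
gripper_width: 0.994
```

```bash
python3 - <<'E'
from h import *
p,R=pose();print(p,R.round(4).tolist());print(get_obs()["joint_vel"],get_obs()["contact_force"])
E
```

```text
[ 0.48665673 -0.0808203   0.09098699] [[-0.9986, -0.0528, -0.0015], [-0.0528, 0.9986, -0.001], [0.0016, -0.0009, -1.0]]
[-0.00082914  0.02030327 -0.00531382  0.00924703 -0.00407359 -0.00872596
  0.00435963] [-0.1604326   0.11654504 -0.77710658]
```

>>> {"api": "send_rows", "payload": {
  "motion": "0 -0.3 -0.7 0 0 0 0;0 0 0 0 0 0 0;0 0 0 0 0 0 0"
}}

```text
t: 4.9
eef_pos: [0.4865, -0.0841, 0.0829]
tool_rot: [-0.001, -0.027, 1.0, -0.001]
contact_force: [-0.1, -0.7, -0.0]
gripper_width: 1.0
```

```bash
python3 - <<'E'
from h import *
p,R=pose();print(p,R.round(4).tolist())
im=read_camera("wrist");cv2.imwrite("pics/w2.png",im[:,:,::-1])
E
```

```text
[ 0.48650064 -0.08409991  0.08288479] [[-0.9986, -0.053, -0.0023], [-0.053, 0.9986, -0.0011], [0.0024, -0.001, -1.0]]
```

View pics/w2.png

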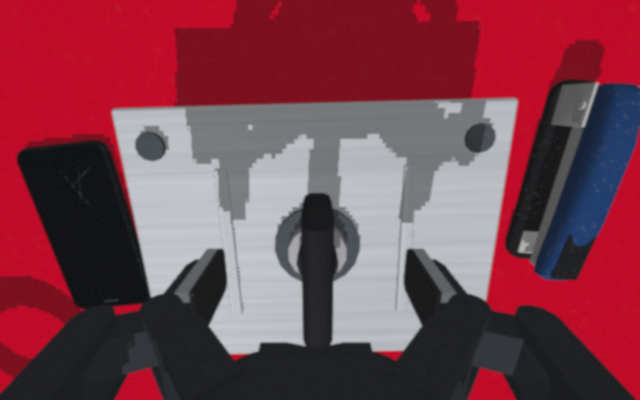

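The wing is centred between the pads and parallel to them, so I'll close the gripper.

>>> {"api": "send_rows", "payload": {
  "motion": "0 0.1 0.2 0 0 0 1;0 0 0 0 0 0 1;0 0 0 0 0 0 1;0 0 0 0 0 0 1;0 0 0 0 0 0 1;0 0 0 0 0 0 1;0 0 0 0 0 0 1;0 0 0 0 0 0 1;0 0 0 0 0 0 1;0 0 0 0 0 0 1",
  "newtons": 100
}}

```text
t: 5.78
eef_pos: [0.4871, -0.083, 0.0865]
tool_rot: [-0.0, -0.026, 1.0, -0.0]
contact_force: [-0.4, -0.1, 1.2]
gripper_width: 0.169
```

```bash
python3 - <<'E'
from h import *
p,R=pose();print(p,R.round(4).tolist());o=get_obs();print(o["contact_force"],o["torque"],o["gripper_width"],o["q"])
E
```

```text
[ 0.48707135 -0.08297324  0.08652535] [[-0.9986, -0.0528, -0.0004], [-0.0528, 0.9986, -0.0006], [0.0005, -0.0006, -1.0]]
[-0.39406852 -0.05806266  1.17071454] [0.05722302 0.13333636 0.01575163] 0.16939324039561449 [-0.18482808  0.39535573  0.27596368  2.11946014 -0.17363192  0.64795279
  1.83342703]
```

>>> {"api": "send_rows", "payload": {
  "motion": "0 0 -0.5 0 0 0 1;0 0 -0.3 0 0 0 1;0 0 -0.3 0 0 0 1;0 0 -0.3 0 0 0 1"
}}

```text
t: 6.12
eef_pos: [0.4872, -0.083, 0.0748]
tool_rot: [-0.0, -0.026, 1.0, 0.001]
contact_force: [-5.3, 1.1, 18.8]
gripper_width: 0.169
```

>>> {"api": "send_rows", "payload": {
  "motion": "0 0 -0.1 0 0 -4 1;0 0 -0.1 0 0 -4 1;0 0 -0.1 0 0 -4 1;0 0 -0.1 0 0 -4 1"
}}

```text
t: 6.45
eef_pos: [0.4873, -0.0825, 0.0746]
tool_rot: [-0.0, 0.118, 0.993, 0.002]
contact_force: [-5.8, 1.3, 17.9]
gripper_width: 0.171
```

```bash
cat > s.py <<'E'
from h import *
p,R=pose();o=get_obs();print(p.round(4),"wingyaw",np.degrees(np.arctan2(R[1,0],R[0,0])).round(2),"toolz",R[:,2].round(4),"F",o["contact_force"].round(1),o["torque"].round(2),o["gripper_width"].round(3),o["q"].round(2))
E
python3 s.py
```

```text
Traceback (most recent call last):
  File "s.py", line 2, in <module>
    p,R=pose();o=get_obs();print(p.round(4),"wingyaw",np.degrees(np.arctan2(R[1,0],R[0,0])).round(2),"toolz",R[:,2].round(4),"F",o["contact_force"].round(1),o["torque"].round(2),o["gripper_width"].round(3),o["q"].round(2))
                                                                                                                                                                                  ^^^^^^^^^^^^^^^^^^^^^^^^
AttributeError: 'float' object has no attribute 'round'
```

>>> {"api": "send_rows", "payload": {
  "motion": "0 0 -0.1 0 0 -3.5 1;0 0 -0.1 0 0 -3.5 1;0 0 -0.1 0 0 -3 1;0 0 -0.1 0 0 -2.5 1"
}}

```text
t: 6.78
eef_pos: [0.4874, -0.082, 0.0747]
tool_rot: [-0.0, 0.231, 0.973, 0.004]
contact_force: [-5.5, 1.5, 15.0]
gripper_width: 0.169
```

```bash
sed -i 's/o\["gripper_width"\].round(3)/round(o["gripper_width"],3)/' s.py; python3 s.py
```

```text
[ 0.4874 -0.082   0.0747] wingyaw 153.34 toolz [ 0.0017  0.0083 -1.    ] F [-5.5  1.5 15. ] [0.2  1.34 0.  ] 0.169 [-0.28  0.43  0.4   2.13 -0.29  0.63  1.43]
```

>>> {"api": "send_rows", "payload": {
  "motion": "0 -0.05 -0.2 -0.2 0 -2 1;0 0 -0.1 0 0 -2 1;0 0 -0.1 0 0 -2 1"
}}

```text
t: 7.03
eef_pos: [0.4874, -0.0818, 0.0732]
tool_rot: [0.0, 0.284, 0.959, 0.004]
contact_force: [-3.7, 1.0, 9.9]
gripper_width: 0.17
```

>>> {"api": "send_rows", "payload": {
  "motion": "0 0 -0.1 0 0 -2 1;0 0 -0.1 0 0 -2 1;0 0 -0.1 0 0 -2 1"
}}

```text
t: 7.28
eef_pos: [0.4876, -0.0817, 0.0718]
tool_rot: [0.0, 0.337, 0.942, 0.005]
contact_force: [-3.1, 1.8, 11.0]
gripper_width: 0.164
```

```bash
python3 s.py
```

```text
[ 0.4876 -0.0817  0.0718] wingyaw 140.67 toolz [ 0.0037  0.0091 -1.    ] F [-3.1  1.8 11. ] [0.13 0.79 0.03] 0.164 [-0.32  0.44  0.45  2.14 -0.34  0.62  1.26]
```

>>> {"api": "send_rows", "payload": {
  "motion": "0 -0.1 -0.05 -0.3 0.2 -4 1;0 0 -0.05 -0.2 0 -4 1;0 0 -0.05 0 0 -4 1;0 0 -0.05 0 0 -4 1;0 0 -0.05 0 0 -4 1"
}}

```text
t: 7.7
eef_pos: [0.4881, -0.0811, 0.0718]
tool_rot: [-0.0, 0.501, 0.865, 0.002]
contact_force: [-3.5, 1.7, 9.9]
gripper_width: 0.168
```

```bash
python3 s.py
```

```text
[ 0.4881 -0.0811  0.0718] wingyaw 119.84 toolz [ 0.0023  0.0042 -1.    ] F [-3.5  1.7  9.9] [0.16 0.75 0.03] 0.168 [-0.4   0.47  0.55  2.14 -0.42  0.64  0.96]
```

>>> {"api": "send_rows", "payload": {
  "motion": "-0.1 -0.2 -0.05 -0.2 0 -4 1;0 -0.1 -0.05 0 0 -4 1;0 0 -0.05 0 0 -4 1;0 0 -0.05 0 0 -4 1;0 0 -0.05 0 0 -4 1;0 0 -0.05 0 0 -4 1"
}}

```text
t: 8.2
eef_pos: [0.489, -0.0809, 0.0719]
tool_rot: [0.0, 0.677, 0.736, 0.004]
contact_force: [-3.4, 1.0, 11.3]
gripper_width: 0.17
```

```bash
python3 s.py
```

```text
[ 0.489  -0.0809  0.0719] wingyaw 94.81 toolz [ 0.0062  0.0058 -1.    ] F [-3.4  1.  11.3] [0.17 0.73 0.04] 0.17 [-0.49  0.5   0.67  2.15 -0.52  0.66  0.63]
```

>>> {"api": "send_rows", "payload": {
  "motion": "-0.2 -0.2 0 -0.3 0.3 -4 1;0 0 0 0 0 -4 1;0 0 0 0 0 -4 1;0 0 0 0 0 -4 1;0 0 0 0 0 -4 1;0 0 0 0 0 -4 1"
}}

```text
t: 8.7
eef_pos: [0.4897, -0.0809, 0.073]
tool_rot: [0.002, 0.82, 0.573, 0.003]
contact_force: [0.9, -1.5, -5.0]
gripper_width: 0.169
```

```bash
python3 s.py
```

```text
[ 0.4897 -0.0809  0.073 ] wingyaw 69.88 toolz [ 6.2e-03 -1.0e-04 -1.0e+00] F [ 0.9 -1.5 -5. ] [-0.14 -0.24  0.32] 0.169 [-0.58  0.54  0.79  2.15 -0.61  0.69  0.28]
```

>>> {"api": "send_rows", "payload": {
  "motion": "-0.1 -0.1 -0.05 0 0.3 -4 1;0 0 -0.05 0 0 -4 1;0 0 -0.05 0 0 -4 1"
}}

```text
t: 8.95
eef_pos: [0.4903, -0.0811, 0.0716]
tool_rot: [0.001, 0.877, 0.481, 0.001]
contact_force: [-2.8, -0.2, 11.7]
gripper_width: 0.17
```

```bash
python3 s.py
```

```text
[ 0.4903 -0.0811  0.0716] wingyaw 57.44 toolz [ 2.6e-03 -9.0e-04 -1.0e+00] F [-2.8 -0.2 11.7] [0.04 0.85 0.07] 0.17 [-0.62  0.57  0.85  2.15 -0.67  0.71  0.12]
```

>>> {"api": "send_rows", "payload": {
  "motion": "0 0 -0.05 0 0 -3 1;0 0 -0.05 0 0 -3 1;0 0 0 0 0 -3 1"
}}

```text
t: 9.2
eef_pos: [0.4905, -0.0814, 0.0717]
tool_rot: [0.001, 0.914, 0.407, 0.001]
contact_force: [-1.8, 1.1, 3.0]
gripper_width: 0.172
```

```bash
python3 s.py
```

```text
[ 0.4905 -0.0814  0.0717] wingyaw 47.97 toolz [ 2.4e-03 -3.0e-04 -1.0e+00] F [-1.8  1.1  3. ] [0.04 0.4  0.39] 0.172 [-0.64  0.59  0.89  2.15 -0.71  0.73 -0.01]
```

>>> {"api": "send_rows", "payload": {
  "motion": "-0.1 0 0 0 0 -3 1;0 0 0 0 0 -3 1"
}}

```text
t: 9.37
eef_pos: [0.4906, -0.0815, 0.0719]
tool_rot: [0.002, 0.934, 0.358, 0.001]
contact_force: [-1.4, -1.0, -0.3]
gripper_width: 0.164
```

```bash
python3 s.py
```

```text
[ 0.4906 -0.0815  0.0719] wingyaw 41.91 toolz [ 0.0039 -0.0023 -1.    ] F [-1.4 -1.  -0.3] [-0.17  0.35  0.86] 0.164 [-0.66  0.6   0.92  2.15 -0.73  0.74 -0.09]
```

>>> {"api": "send_rows", "payload": {
  "motion": "-0.1 0 0 0 0 -4 1;0 0 0 0 0 -4 1"
}}

```text
t: 9.53
eef_pos: [0.4907, -0.0817, 0.0718]
tool_rot: [0.003, 0.956, 0.293, 0.001]
contact_force: [-1.8, -1.9, 3.9]
gripper_width: 0.165
```

```bash
python3 s.py
```

```text
[ 0.4907 -0.0817  0.0718] wingyaw 34.12 toolz [ 0.0042 -0.0059 -1.    ] F [-1.8 -1.9  3.9] [-0.25  0.53  2.18] 0.165 [-0.68  0.62  0.96  2.15 -0.76  0.75 -0.2 ]
```

>>> {"api": "send_rows", "payload": {
  "motion": "-0.1 -0.1 0 0.2 0.2 -4 1;0 0 0 0 0 -3 1"
}}

```text
t: 9.7
eef_pos: [0.4899, -0.0822, 0.0717]
tool_rot: [0.002, 0.971, 0.239, -0.002]
contact_force: [-1.9, -1.3, 5.7]
gripper_width: 0.17
```

```bash
python3 - <<'E'
exec(open("s.py").read())
np.savez("w3.npz",p=p,R=R)
im=read_camera("wrist");cv2.imwrite("pics/w3.png",im[:,:,::-1])
im=read_camera("top");cv2.imwrite("pics/t3.png",cv2.resize(im[180:300,310:460,::-1],None,fx=5,fy=5,interpolation=cv2.INTER_CUBIC))
E
```

```text
[ 0.4899 -0.0822  0.0717] wingyaw 27.69 toolz [-0.0024 -0.0054 -1.    ] F [-1.9 -1.3  5.7] [-0.47  0.78  2.93] 0.17 [-0.7   0.64  0.98  2.15 -0.79  0.77 -0.28]
```

View pics/w3.png

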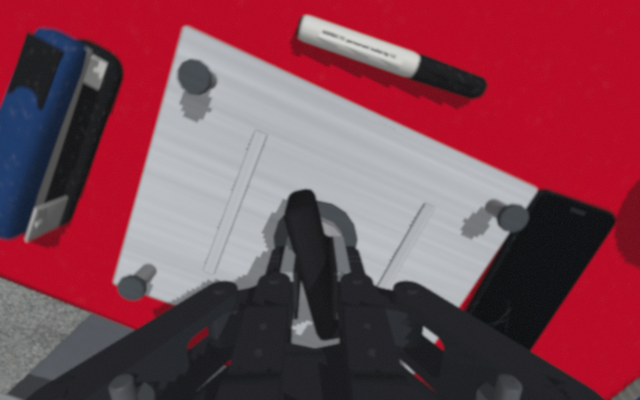

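The wing has slipped in the pads under 2.9 N m of torque, which fits the firm stop. I'll open the gripper, rise and check.

>>> {"api": "send_rows", "payload": {
  "motion": "0 0 0 0 0 0 0;0 0 0 0 0 0 0;0 0 0 0 0 0 0;0 0 0 0 0 0 0;0 0 0 0 0 0 0;0 0 0 0 0 0 0;0 0 0 0 0 0 0;0 0 0 0 0 0 0"
}}

```text
t: 10.47
eef_pos: [0.49, -0.0822, 0.0708]
tool_rot: [0.003, 0.971, 0.241, -0.002]
contact_force: [0.6, 0.6, -0.5]
gripper_width: 1.0
```

>>> {"api": "send_rows", "payload": {
  "motion": "0 0 1 0 0 0 0;0 0 2 0 0 0 0;0 0 2 0 0 0 0;0 0 2 0 0 0 0;0 0 1 0 0 0 0;0 0 0 0 0 0 0;0 0 0 0 0 0 0"
}}

```text
t: 11.05
eef_pos: [0.4888, -0.0829, 0.1564]
tool_rot: [0.003, 0.971, 0.24, -0.003]
contact_force: [0.4, -0.1, 1.0]
gripper_width: 1.0
```

```bash
python3 - <<'E'
exec(open("s.py").read())
np.savez("w4.npz",p=p,R=R)
im=read_camera("wrist");cv2.imwrite("pics/w4.png",im[:,:,::-1])
im=read_camera("scene");cv2.imwrite("pics/s4.png",cv2.resize(im[190:310,230:380,::-1],None,fx=5,fy=5,interpolation=cv2.INTER_CUBIC))
E
```

```text
[ 0.4888 -0.0829  0.1564] wingyaw 27.72 toolz [-0.0042 -0.007  -1.    ] F [ 0.4 -0.1  1. ] [-0.06 -0.01  0.01] 1.0 [-0.84  0.54  1.17  2.1  -0.62  0.92 -0.4 ]
```

View pics/w4.png

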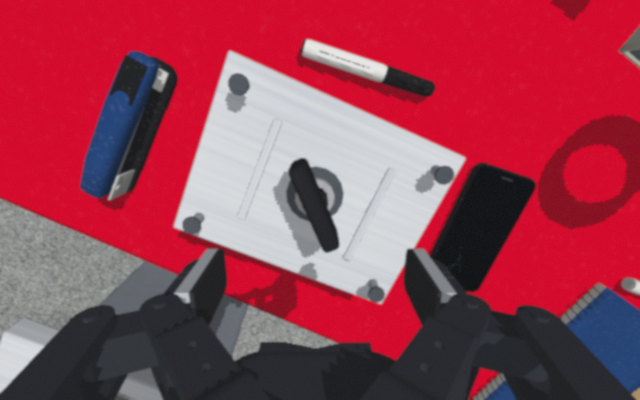

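View pics/s4.png

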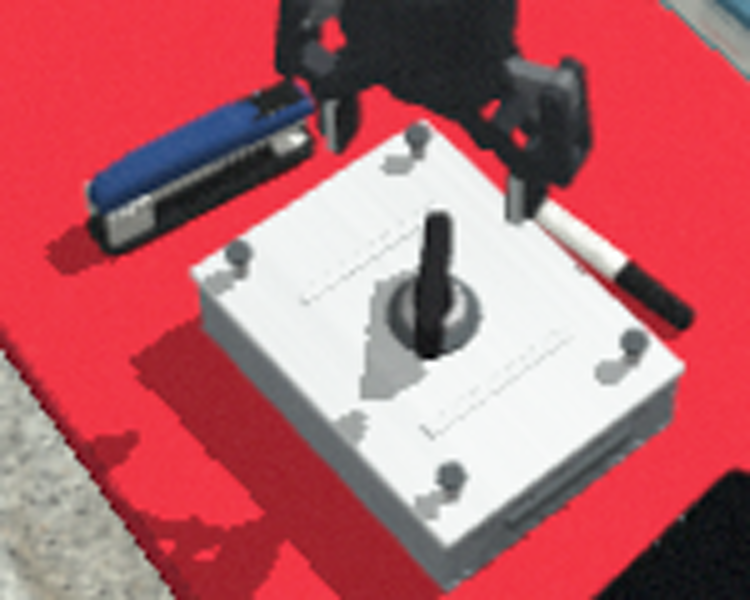

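Released, the cover stays down and the post heads stand clear of it. Next I'll measure the wing angle and the cover height.

```bash
python3 - <<'E'
from h import *
d=np.load("w4.npz");ps=(d["p"],d["R"]);c=calibration("wrist")
k=np.array([onz(c,p,.0965,ps)[:2] for p in [(298,162),(332,248)]]);e=k[1]-k[0]
print(k.round(4),np.linalg.norm(e),np.degrees(np.arctan2(e[1],e[0])))
# cover corners: tray edge length on hypotheses of height
C=[(230,51),(466,157),(382,304),(174,228)]
for z in(.0535,.057,.068):
    W=np.array([onz(c,p,z,ps)[:2] for p in C]);print(z,[np.linalg.norm(W[i]-W[(i+1)%4]).round(4) for i in range(4)])
E
```

```text
[[ 0.5153 -0.0567]
 [ 0.4697 -0.1077]] 0.06845520838773032 -131.79731579762935
0.0535 [np.float64(0.2012), np.float64(0.1528), np.float64(0.2025), np.float64(0.1531)]
0.057 [np.float64(0.1983), np.float64(0.1506), np.float64(0.1996), np.float64(0.1509)]
0.068 [np.float64(0.1893), np.float64(0.1437), np.float64(0.1905), np.float64(0.1441)]
```

>>> {"api": "send_rows", "payload": {
  "motion": "0 0 0 -0.2 0.2 4 0;0 0 0 -0.2 0 4 0;0 0 -1 0 0 4 0;0 0 -1 0 0 3 0;0 0 -1 0 0 2 0;0 0 -0.5 0 0 0 0;0 0 0 0 0 0 0;0 0 0 0 0 0 0"
}}

```text
t: 11.82
eef_pos: [0.484, -0.0822, 0.1131]
tool_rot: [0.005, 0.922, 0.386, -0.011]
contact_force: [0.5, -0.9, -0.8]
gripper_width: 0.999
```

```bash
python3 s.py
```

```text
[ 0.484  -0.0822  0.1131] wingyaw 45.4 toolz [-0.0158 -0.0179 -0.9997] F [ 0.5 -0.9 -0.8] [-0.   -0.04 -0.03] 0.999 [-0.74  0.54  1.01  2.13 -0.61  0.81 -0.12]
```

>>> {"api": "send_rows", "payload": {
  "motion": "0.4 -0.1 0 1 -0.9 2.5 0;0 0 0 0 0 0 0;0 0 0 0 0 0 0"
}}

```text
t: 12.07
eef_pos: [0.4878, -0.0833, 0.1129]
tool_rot: [0.0, 0.914, 0.405, -0.001]
contact_force: [0.0, -1.0, 0.5]
gripper_width: 1.001
```

```bash
python3 s.py
```

```text
[ 0.4878 -0.0833  0.1129] wingyaw 47.76 toolz [-9.0e-04 -1.2e-03 -1.0e+00] F [ 0.  -1.   0.5] [-0.01 -0.   -0.01] 1.001 [-0.71  0.53  0.98  2.13 -0.62  0.8  -0.07]
```

>>> {"api": "send_rows", "payload": {
  "motion": "0 0 -1.2 0 0 0 0;0 0 -1.2 0 0 0 0;0 0 -0.5 0 0 0 0;0 0 0 0 0 0 0;0 0 0 0 0 0 0"
}}

```text
t: 12.48
eef_pos: [0.4884, -0.0831, 0.083]
tool_rot: [0.001, 0.915, 0.403, -0.001]
contact_force: [0.0, -0.6, -0.1]
gripper_width: 0.998
```

```bash
python3 - <<'E'
exec(open("s.py").read())
im=read_camera("wrist");cv2.imwrite("pics/w5.png",im[:,:,::-1])
E
```

```text
[ 0.4884 -0.0831  0.083 ] wingyaw 47.5 toolz [-9.0e-04 -2.5e-03 -1.0e+00] F [ 0.  -0.6 -0.1] [ 0.01  0.   -0.02] 0.998 [-0.66  0.57  0.92  2.15 -0.68  0.75 -0.03]
```

View pics/w5.png

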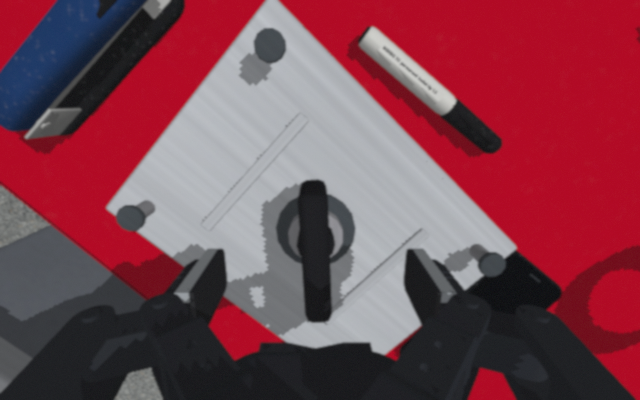

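The wing is centred and nearly parallel to the pads. I'll lower a little, grip and test against the stop.

>>> {"api": "send_rows", "payload": {
  "motion": "0 0 -0.9 0 0 0.6 0;0 0 0 0 0 0 0;0 0 0 0 0 0 1;0 0 0 0 0 0 1;0 0 0 0 0 0 1;0 0 0 0 0 0 1;0 0 0 0 0 0 1;0 0 0 0 0 0 1;0 0 0 0 0 0 1;0 0 0 0 0 0 1",
  "newtons": 110
}}

```text
t: 13.37
eef_pos: [0.4898, -0.082, 0.0761]
tool_rot: [-0.001, 0.913, 0.409, 0.001]
contact_force: [-1.9, 1.9, 0.2]
gripper_width: 0.138
```

```bash
python3 s.py
```

```text
[ 0.4898 -0.082   0.0761] wingyaw 48.26 toolz [ 0.001   0.0018 -1.    ] F [-1.9  1.9  0.2] [0.53 0.38 0.2 ] 0.138 [-0.65  0.58  0.9   2.15 -0.7   0.74 -0.01]
```

>>> {"api": "send_rows", "payload": {
  "motion": "0 0 0 0 0 -3 1;0 0 0 0 0 -3 1"
}}

```text
t: 13.53
eef_pos: [0.4898, -0.0819, 0.0763]
tool_rot: [-0.0, 0.932, 0.362, 0.001]
contact_force: [-0.1, -2.7, -8.1]
gripper_width: 0.135
```

```bash
python3 s.py
```

```text
[ 0.4898 -0.0819  0.0763] wingyaw 42.43 toolz [ 0.0015  0.0013 -1.    ] F [-0.1 -2.7 -8.1] [-0.19 -0.53  1.47] 0.135 [-0.66  0.59  0.93  2.15 -0.72  0.75 -0.09]
```

Torque rises at once to 1.47 N m, well above the 0.5 N m that free turning takes, so this is the firm stop. One more nudge, then I'll release and retreat.

>>> {"api": "send_rows", "payload": {
  "motion": "0 0 -0.05 0 0 -3 1;0 0 0 0 0 -1 1"
}}

```text
t: 13.7
eef_pos: [0.4899, -0.0819, 0.0762]
tool_rot: [0.0, 0.943, 0.332, 0.0]
contact_force: [2.0, -1.4, -3.0]
gripper_width: 0.135
```

```bash
python3 s.py
```

```text
[ 0.4899 -0.0819  0.0762] wingyaw 38.8 toolz [ 4.e-04 -4.e-04 -1.e+00] F [ 2.  -1.4 -3. ] [ 0.04 -0.14  2.16] 0.135 [-0.67  0.6   0.94  2.15 -0.74  0.75 -0.14]
```

>>> {"api": "send_rows", "payload": {
  "motion": "0 0 0 0 0 0 0;0 0 0 0 0 0 0;0 0 0 0 0 0 0;0 0 0 0 0 0 0;0 0 0 0 0 0 0;0 0 0 0 0 0 0;0 0 0 0 0 0 0;0 0 1 0 0 0 0;0 0 2 0 0 0 0;0 0 2 0 0 0 0;0 0 2 0 0 0 0;0 0 2 0 0 0 0;0 0 2 0 0 0 0;0 0 1 0 0 0 0;0 0 0 0 0 0 0;0 0 0 0 0 0 0;0 0 0 0 0 0 0"
}}

```text
t: 15.12
eef_pos: [0.4877, -0.0832, 0.2043]
tool_rot: [-0.001, 0.944, 0.329, -0.0]
contact_force: [0.2, -0.9, 0.9]
gripper_width: 1.0
```

```bash
python3 - <<'E'
exec(open("s.py").read())
np.savez("w6.npz",p=p,R=R)
im=read_camera("wrist");cv2.imwrite("pics/w6.png",im[:,:,::-1])
im=read_camera("scene");cv2.imwrite("pics/s6.png",cv2.resize(im[190:310,230:380,::-1],None,fx=5,fy=5,interpolation=cv2.INTER_CUBIC))
E
```

```text
[ 0.4877 -0.0832  0.2043] wingyaw 38.42 toolz [-9.0e-04  1.2e-03 -1.0e+00] F [ 0.2 -0.9  0.9] [ 0.03 -0.02  0.03] 1.0 [-0.9   0.43  1.22  2.06 -0.49  0.99 -0.32]
```

View pics/w6.png

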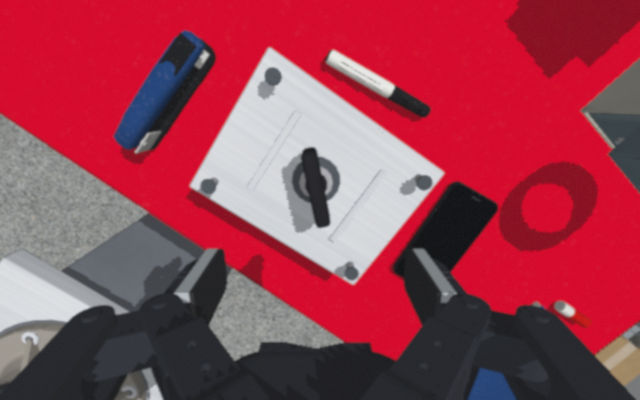

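View pics/s6.png

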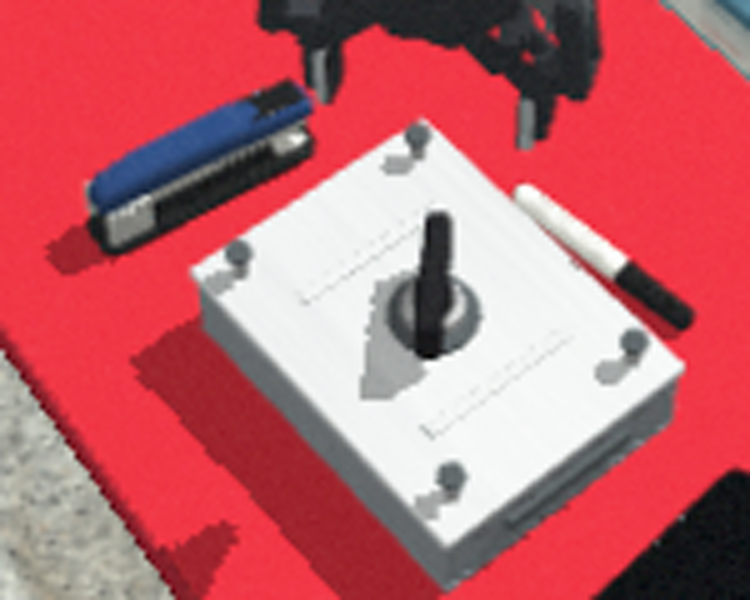

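The wing looks the same in the scene view before and after the second push, so it is at the stop. The cover is down and the neighbouring objects haven't moved.

```bash
python3 - <<'E'
from h import *
d=np.load("w6.npz");ps=(d["p"],d["R"]);c=calibration("wrist")
k=np.array([onz(c,p,.0965,ps)[:2] for p in [(309,149),(322,226)]]);e=k[1]-k[0]
print(np.degrees(np.arctan2(e[1],e[0])),np.linalg.norm(e))
print(hand_in())
E
```

```text
-132.29875380455707 0.0692152185754176
the job is handed in; nothing more can be done
None
```

The cover is locked and stayed down after I let go. The job was handed in at about 15 s on the clock, well inside the 56 s limit.

**What I did:** I gripped the wing, pressed the cover about 12 mm down and turned the knob clockwise. At a turn of about 35–45° the push-back fell from about 18 N to 10 N, which showed the cross bar dropping through. I kept turning until the torque rose above 2 N m, then released. I then gripped the wing again and turned it once more to test the stop.

**Last checks:**
- **Stop:** on the second grip the torque rose straight to 1.5–2.2 N m. The wing barely moved, measuring -131.8° before and -132.3° after, so the knob is at about 2.38 rad.
- **Cover:** after the first release, its outline matched the given plate size at the locked height, about 53.5 mm under the cover. The last picture shows it unchanged, with the post heads standing well clear.
- **Other objects:** the stapler, phone and marker look unmoved, and the gripper was open and clear of everything.

**One disagreement:** the force dropped with the knob at about 0.6–0.75 rad by the tool angle, while the stop puts the slot near 0.81 rad. I put this down to play in the slot and the wing slipping in the pads. The slipping did show when I pushed against the stop, where the tool ran 10–20° ahead of the wing.

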